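# Seat the fixture pins and hold the offset lever level over them

## Task

Press both locating pins of the aluminium fixture down until their collars sit fully home on the pedestals. Then grip the offset lever (the dark casting with one big and one small end) by its balance point, lift it and hold it level over the fixture, big end above the big pin and small end above the small pin, with about 5 cm of air between the lever and the pin tops. Finish while still holding it there, steady; leave the straight link with its two equal ends and everything else on the bench where they are.

Things in the scene. Friction and masses are not known exactly. Their poses are not given: they have to be found in the camera images.
- fixture: Fixed aluminium fixture: base plate 250 x 80 x 12 mm with two round pedestals, tops 40 mm above the bench, 170 mm apart (big: 48 mm across, small: 34 mm across), joined by a low rib 28 mm high, each with a steel locating pin. Origin: centre of the plate's underside, on the bench. x axis runs from the big pin (at x = -85 mm) to the small pin (at x = +85 mm); z is up.
- pin_big_top (a point): Centre of the flat top of the big locating pin: 18 mm across and 14 mm tall above a collar 30 mm across and 5 mm thick. Its top stands 59 mm above the bench when home, up to 71 mm when proud. Moves with the pin.
- pin_small_top (a point): Centre of the flat top of the small locating pin: 13 mm across and 14 mm tall above a collar 24 mm across and 5 mm thick; same heights as the big pin. Moves with the pin.
- pin_big (a joint): How far the big pin is pressed down, m: 0 = collar 12 mm above its pedestal, 0.012 = collar fully home against a hard stop. It is a tight sliding fit: it takes about 6 N to move (more if pushed fast), does not spring back and stays where it is left.
- pin_small (a joint): The same for the small pin.
- lever_balance (a point): Balance point (centre of mass) of the loose dark steel offset lever, 0.5 to 0.8 kg, 208 mm long, lying on the bench. It is at the middle of the straight arm's section (arm 14 mm wide, 18 mm high, from 10 to 28 mm above the lever's underside), 46 mm from the big hole's axis towards the small end. x axis along the arm from the big end to the small end, y across the arm, z up.
- lever_hub (a point): On the axis of the hole in the lever's big end, 19 mm above the lever's underside. The big end is a ring 48 mm across and 36 mm high with a 21 mm hole.
- lever_eye (a point): On the axis of the hole in the lever's small end, 170 mm from the big hole's axis, 19 mm above the underside. The small end is a ring 28 mm across and 28 mm high with a 16 mm hole; both ends stand on the bench.
- link_mid (a point): Centre of the straight link, a loose dark steel bystander as long as the lever but with two equal ends 36 mm across and 28 mm high; to be left alone. x along the link.
- file: Loose bystander: flat file with a wooden handle, 340 mm long, along its x axis, 28 mm high; origin under its middle.
- spanner: Loose bystander: flat steel spanner lying on the bench.
- screwdriver: Loose bystander: screwdriver lying on the bench.
- washer: Loose bystander: flat steel washer, 42 mm across, 5 mm thick, origin under its centre.
- bolt: Loose bystander: steel bolt or pin standing on its foot, 45 mm high with a 24 mm head; origin under its centre.
- oil: Loose bystander: grey plastic bottle with black cap, 56 mm across, 130 mm high, standing; origin under its centre.
- mug: Loose bystander: white mug, 80 mm across, 90 mm high; origin under its centre.
Things that resemble listed ones, but are neither listed nor needed, are in the scene too. What is shaped like the part that bears lever_balance but turquoise or white is not meant.

How it is judged:
On the way, in this order (a step that is already met when the one before it is completed fails the run):
1. both pins pressed fully home while the lever still lies on the bench (value of joint each of pin_big, pin_small above 0.0105 m and height (world z) of lever_balance below 0.03 m), for 0.2 s.
2. lever lifted clear of the bench, gripped at its balance point and level (height (world z) of lever_balance above 0.06 m and angle between lever_balance's own z axis and vertical below 0.15 rad and x of the grasp point in the frame of lever_balance between -0.02 and 0.02 m and y of the grasp point in the frame of lever_balance between -0.02 and 0.02 m and contact force between the fingers and lever above 1 N), for 0.2 s.
At the end, for the whole second after the job is handed in: Both pins are home (within 1.5 mm); the lever is gripped within 20 mm of its balance point and held still, level within 0.1 rad, each hole within 14 mm of its pin's axis seen from above, its underside 20 to 90 mm above the pin tops, touching nothing but the gripper (value of joint each of pin_big, pin_small above 0.0105 m and x of the grasp point in the frame of lever_balance between -0.02 and 0.02 m and y of the grasp point in the frame of lever_balance between -0.02 and 0.02 m and contact force between the fingers and lever above 1 N and horizontal distance between lever_hub and pin_big_top below 0.014 m and horizontal distance between lever_eye and pin_small_top below 0.014 m and angle between lever_balance's own z axis and vertical below 0.1 rad and height (world z) of lever_hub between 0.098 and 0.168 m and height (world z) of lever_eye between 0.098 and 0.168 m and contact force between lever and fixture below 0.1 N and linear speed of lever below 0.03 m/s and angular speed of lever below 0.2 rad/s); the arm keeps its last pose, push and grip.
It fails at once if the straight link is moved more than 30 mm (distance of link_mid from where it was at the start of the episode above 0.03 m).
It fails at once if another loose thing on the bench (file, spanner, screwdriver, washer, bolt, oil bottle, mug) is moved more than 40 mm (distance of any of file, spanner, screwdriver, washer, bolt, oil, mug from where it was at the start of the episode above 0.04 m).
It also fails if it takes over 64 s, if anything falls off the work surface, if the arm or the gripper's body presses on something with over 40 N, if the wrist force passes 120 N, or if a joint passes its speed limit or range.

## Robot

A 7-joint arm with a two-finger parallel gripper is mounted at the origin on the work surface. World frame = base frame: x ahead of the robot, y to its left, z up, the work surface at z = 0. Lengths are in m, angles in rad, forces in N, time in s.
With the tool pointing down it reaches from about 0.425 to 0.875 m from the base axis. Payload 4.7 kg.
Tool frame: the origin (TCP) lies at the very end of the fingers, on their centre line; the grasp point (between the pads) lies 19 mm behind it; z points along the fingers, y is the line along which they close (so a half turn about z gives the same grasp; the last joint's range is limited). The gripper opens to 87 mm and grips with 3 to 60 N. Pads are 19 mm wide; open, the fingers measure 117 mm over their backs; the gripper's body (75 mm by 190 mm) begins 51 mm behind the grasp point.
Start: joints at [1.193, 0.321, -0.07, 1.45, 0.023, 1.371, -0.057], TCP at [0.248, -0.601, 0.223] pointing down, gripper open.
Joint ranges: [-2.86, 2.86], [-0.3, 2.09], [-1.38, 1.24], [0.06, 2.45], [-1.56, 4.7], [0.09, 2.05], [-2.69, 2.69]. Speed limits (rad/s): [2.57, 2.57, 3.14, 3.14, 3.14, 3.14, 3.14].

## Interface

Orientations are given as a rotation vector (axis times angle).
In Python, from bench import get_state, get_image, get_calibration, close_job gives the robot as it stands.
- The arm moves only by the shell command python3 -m crank 'ROWS' [FORCE]. ROWS is JSON, a list of rows, each a list of 5 numbers: the opening, from 0 (shut) to 1 (fully open), then the shift along the world's x, y, z in units of 0.2 m (1.0 is 0.2 m), then the turn about the world's z in units of 2 pi rad (1.0 is 2 pi rad). A call has 1 to 5 rows; each row is the pose to reach, as a shift and turn from the pose commanded when the call began, turning the shorter way round; what a row does not reach only later rows make up. A row lasts 1/8 s, in which the tool goes at most 62.5 mm and 10.7 degrees, less where a joint would pass 70% of its speed; a pose out of reach is approached as far as the arm can. A call with a number of a shift or a turn outside -1 to 1 is refused whole. A call with a gripper value outside its range is refused whole. The fingers move at their own pace and stop on an object; FORCE is the grip in N (left out, the last holds). Time passes only in rows, so rows that repeat a pose let the fingers close. It gives the time, the measured TCP pose, the force, the opening and the grip force at its end, in the units of the state.
- get_state(): the state, without advancing time (a new reading comes with each control period).
- get_image(name): name is "scene" or "top"; returns the picture (400x640x3 uint8, red, green, blue); there is no depth.
- get_calibration(name): a dict with "fovy" (degrees; the focal length in pixels is half the picture's height over the tangent of half this angle, whatever the lens; pixels are square), "cx", "cy" (the principal point, pixels), "R" (3x3) and "t" (3): a world point X has camera coordinates R X + t. Camera axes: x right, y down, z forward; pixel columns grow to the right and rows downward; lengths in m; the calibration is good to about 2 mm. A picture is of the moment at which its call begins. get_calibration takes no time and is no camera call.
- close_job(): hands the job in; it is judged then, once.
The state is a dict: "time": time; "joint_positions": joint angles; "qd": joint speeds; "joint_torque": joint torques, N m; "position": TCP position; "tool_rot": TCP orientation; "ft_force": force on the tool from outside, world axes, zero at the start; "torque": the same for the moment, N m; "grip_width": opening from 0.0 (shut) to 1.0 (fully open); "grip_force": force on a finger pad.
Only numpy, scipy, OpenCV 4.12 (cv2) and the standard library are available. Lean on these libraries where they do the work, as an engineer would, in place of code of your own. Each camera call takes 0.05 s, during which the arm holds its last target. There are 200 camera calls.

## Working session

There is one attempt and no reset: what is moved stays moved. The work goes in short steps, Python scripts to look and compute and a shell command to move; the robot and the scene stay as the last step left them, time stands still between calls to the robot, and variables do not carry over. Pictures are saved under pics/ and viewed, at most 10 in all, crops included, and the job is handed in when it is done.

```bash
mkdir -p pics
python3 - <<'E'
from bench import *
import cv2
for n in("scene","top"):
    cv2.imwrite(f"pics/{n}0.png",get_image(n)[:,:,::-1]);c=get_calibration(n);print(n,c)
s=get_state();print(s)
E
```

```text
scene {'fovy': 43.61358955373206, 'cx': 317.2185261786161, 'cy': 199.60725856584068, 'R': array([[-0.47186281,  0.88166763, -0.00276923],
       [ 0.72801828,  0.38785514, -0.56529441],
       [-0.49732773, -0.26875746, -0.82488457]]), 't': array([ 0.31244144, -0.30672597,  1.96767604])}
top {'fovy': 49.800627521127396, 'cx': 320.1024434143094, 'cy': 201.9946672341151, 'R': array([[-0.01631467, -0.9998594 , -0.00387482],
       [-0.99868042,  0.01648392, -0.04863849],
       [ 0.04869553,  0.00307619, -0.99880893]]), 't': array([-0.06856127,  0.51479775,  1.69458697])}
{'time': 0.1, 'joint_positions': array([ 1.19315418,  0.32175611, -0.0700964 ,  1.45155354,  0.02256173,
        1.37081062, -0.05690896]), 'qd': array([-0.00077508, -0.00203932, -0.00086963, -0.00212694, -0.00038952,
       -0.00018874, -0.00022071]), 'joint_torque': array([-9.35311255e-04, -4.92572236e+01, -4.06119442e-01, -3.13399172e+01,
       -6.41707680e-02,  3.95422813e-02,  9.05928755e-05]), 'position': array([ 0.2479523 , -0.60030633,  0.221566  ]), 'tool_rot': array([-3.07984950e+00, -6.11124181e-01,  6.13031088e-04]), 'ft_force': array([ 0.27305625,  1.17474276, -0.25629694]), 'torque': array([ 0.01991351,  0.00418551, -0.00159766]), 'grip_force': 0.0, 'grip_width': 1.0014737626146795}
```

View pics/top0.png

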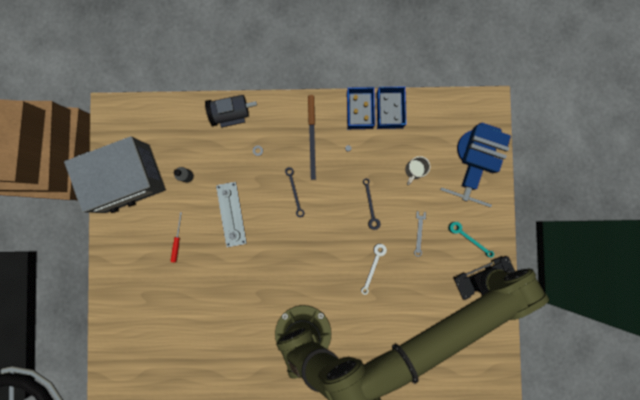

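View pics/scene0.png

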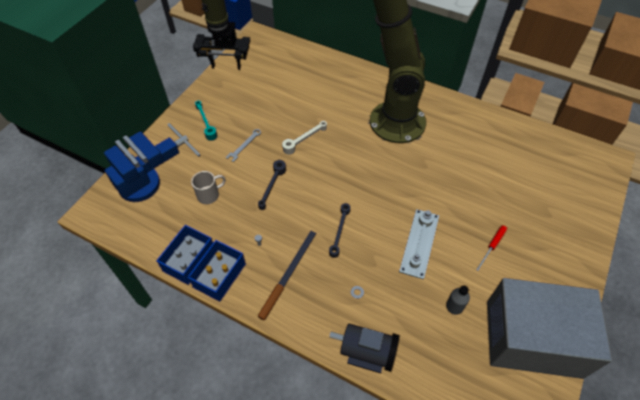

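Top view: the lever runs from about (374,224), big end, to (366,182). The link is around (294,192) and the fixture around (231,214). I'll enlarge both cameras' views of the lever and fixture.

Run:
```python
import cv2,numpy as np
t=cv2.imread("pics/top0.png");s=cv2.imread("pics/scene0.png")
r=lambda im,x,y,w,h,k:cv2.resize(im[y:y+h,x:x+w],None,fx=k,fy=k,interpolation=cv2.INTER_CUBIC)
a=np.hstack([r(t,205,175,50,75,8),r(t,345,170,50,75,8)])
b=np.hstack([r(s,390,200,60,85,7),r(s,248,145,50,85,7)])
cv2.imwrite("pics/ctop.png",a);cv2.imwrite("pics/cscene.png",b)
```

```text
(no output)
```

View pics/ctop.png

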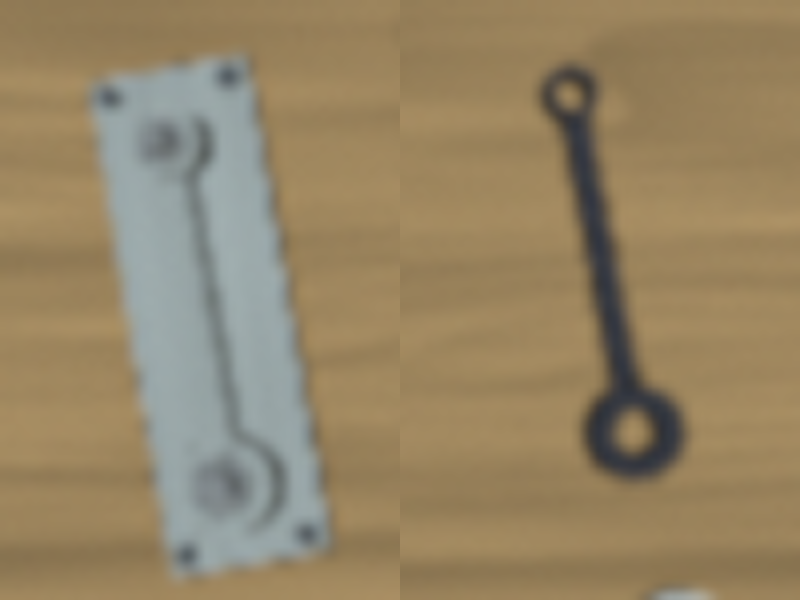

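View pics/cscene.png

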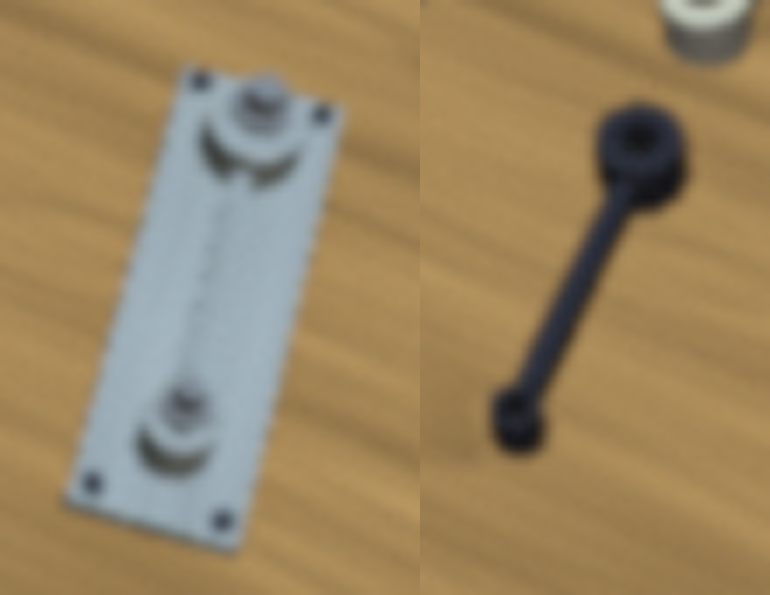

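Top crop: plate corners at (92,82), (248,52), (330,548), (172,578), lever ring centres at (634,433) big and (569,94) small. The scene crop shows the same parts, with the big pedestal at the top.

```bash
cat > h.py <<'E'
import numpy as np
from bench import *
def ray(n,u,v,z):
    c=get_calibration(n);f=200/np.tan(np.radians(c["fovy"])/2)
    R,t=np.array(c["R"]),np.array(c["t"]);d=R.T@[(u-c["cx"])/f,(v-c["cy"])/f,1];o=-R.T@t
    return (o+d*(z-o[2])/d[2])[:2]
def cr(n,p,x0,y0,k,z,off=0): return ray(n,(p[0]-off+.5)/k-.5+x0,(p[1]+.5)/k-.5+y0,z)
E
python3 - <<'E'
from h import *
np.set_printoptions(precision=4,suppress=True)
for nm,n,P,a in(("top","top",[(92,82),(248,52),(330,548),(172,578)],(205,175,8)),("scene","scene",[(65,500),(240,552),(345,108),(187,66)],(390,200,7))):
    W=np.array([cr(n,p,*a,.012) for p in P]);print(nm,W.tolist())
    print("edges",[np.linalg.norm(W[i]-W[i-1]) for i in range(4)],"c",W.mean(0))
    ax=(W[0]+W[1]-W[2]-W[3]);ax/=np.linalg.norm(ax);print("ax",ax,np.arctan2(ax[1],ax[0]),"big",W.mean(0)-.085*ax,"small",W.mean(0)+.085*ax)
for z in(.059,.071):
  print("pins",z,cr("top",(222,488),205,175,8,z),cr("top",(162,146),205,175,8,z),cr("scene",(262,103),390,200,7,z),cr("scene",(185,402),390,200,7,z))
for n,b,s,a,o in(("top",(634,433),(569,94),(345,170,8),400),("scene",(641,140),(518,408),(248,145,7),420)):
    B=cr(n,b,*a,.036,o);S=cr(n,s,*a,.028,o);d=S-B;L=np.linalg.norm(d);print(n,B,S,L,np.arctan2(d[1],d[0]),"bal",B+.046*d/L)
from scipy.spatial.transform import Rotation as r
s=get_state();print(r.from_rotvec(s["tool_rot"]).as_matrix())
E
```

```text
top [[0.5888033393627349, 0.3353071451933666], [0.602465352117445, 0.25766041558018715], [0.3561941157646932, 0.21883890959038294], [0.34270547054835737, 0.2969335194968686]]
edges [np.float64(0.2490716687704033), np.float64(0.07883949018183753), np.float64(0.24931231654699565), np.float64(0.07925094098001831)] c [0.4725 0.2772]
ax [0.9879 0.1549] 0.15551704908421732 big [0.3886 0.264 ] small [0.5565 0.2904]
scene [[0.6024316144977383, 0.262189271238798], [0.5893029949558517, 0.3416405041268721], [0.3428892738249887, 0.300193867412633], [0.35619688761794543, 0.22308376070864847]]
edges [np.float64(0.2493206402915527), np.float64(0.08052862260408154), np.float64(0.24987506009300095), np.float64(0.07824999131477506)] c [0.4727 0.2818]
ax [0.9869 0.1614] 0.16207418017040445 big [0.3888 0.2681] small [0.5566 0.2955]
pins 0.059 [0.3878 0.2622] [0.5529 0.2901] [0.3915 0.267 ] [0.5569 0.2942]
pins 0.071 [0.3881 0.2597] [0.552  0.2874] [0.3998 0.2679] [0.5637 0.2949]
top [ 0.4244 -0.2849] [ 0.5913 -0.2576] 0.16911936239977315 0.1618272044947395 bal [ 0.4698 -0.2775]
scene [ 0.426  -0.2819] [ 0.5935 -0.2535] 0.1698635611909603 0.16803739113642577 bal [ 0.4714 -0.2743]
[[ 0.9242  0.3818 -0.0007]
 [ 0.3818 -0.9242  0.0016]
 [-0.0001 -0.0017 -1.    ]]
```

```bash
python3 -m crank '[[0,1,1,0,-0.036],[0,1,1,0,-0.036],[0,1,1,0,-0.036],[0,1,1,0,-0.036],[0,1,1,0,-0.036]]' 20
python3 -m crank '[[0,0.3,1,0,0],[0,0.3,1,0,0],[0,0.3,1,0,0],[0,0.3,1,0,0]]'
python3 -m crank '[[0,0.2,1,0,0],[0,0.2,1,0,0],[0,0.2,1,0,0],[0,0.2,1,0,0]]'
```

```text
time: 0.72
position: [0.451, -0.3967, 0.2223]
tool_rot: [-3.129, -0.268, -0.001]
ft_force: [-1.6, 0.4, 0.7]
grip_width: 0.516
grip_force: 0.0
time: 1.23
position: [0.5094, -0.1953, 0.2225]
tool_rot: [-3.128, -0.271, -0.0]
ft_force: [0.3, -0.1, -0.4]
grip_width: 0.064
grip_force: 0.0
time: 1.72
position: [0.5481, 0.005, 0.2225]
tool_rot: [-3.128, -0.272, 0.0]
ft_force: [0.1, -0.9, 0.6]
grip_width: 0.001
grip_force: 0.0
```

```bash
python3 -m crank '[[0,0.02,1,0,0],[0,0.02,1,0,0],[0,0.02,1,0,0],[0,0.02,1,0,0]]'
python3 -m crank '[[0,0.02,0.44,0,0],[0,0.02,0.44,0,0],[0,0.02,0.44,-0.3,0],[0,0.02,0.44,-0.6,0],[0,0.02,0.44,-0.6,0]]'
python3 - <<'E'
from h import *
import cv2
a=get_image("scene")[190:290,380:460,::-1];b=get_image("top")[170:255,200:280,::-1]
k=5
f=lambda i:cv2.resize(i,(400,500))
cv2.imwrite("pics/p1.png",np.hstack([f(a),cv2.resize(b,(400,425))[:425]] if 0 else [f(a),cv2.copyMakeBorder(cv2.resize(b,(400,425)),0,75,0,0,0)]))
E
```

```text
time: 2.22
position: [0.5507, 0.2042, 0.2223]
tool_rot: [-3.128, -0.271, 0.001]
ft_force: [-0.1, -0.3, -0.3]
grip_width: 0.006
grip_force: 0.0
time: 2.85
position: [0.5534, 0.283, 0.0972]
tool_rot: [3.126, 0.257, -0.016]
ft_force: [0.3, -0.4, 0.6]
grip_width: 0.002
grip_force: 0.0
```

View pics/p1.png

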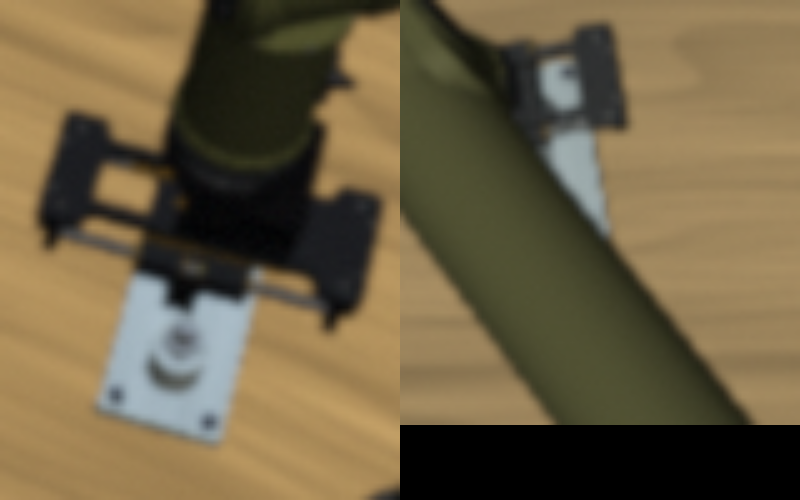

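Scene crop: the closed fingertips are at (180,305), just above the small pin at (183,338).

```bash
python3 -m crank '[[0,0,0,0,0],[0,0,0,0,0]]'
python3 - <<'E'
from h import *
print(ray("scene",416,251,.097),ray("scene",416.3,257,.071))
print(get_state())
E
```

```text
time: 3.2
position: [0.5576, 0.2879, 0.1052]
tool_rot: [-3.13, -0.259, -0.006]
ft_force: [-0.3, -0.2, -0.3]
grip_width: 0.006
grip_force: 0.0
[0.55923197 0.28860332] [0.56329598 0.29567932]
{'time': 3.2, 'joint_positions': array([-0.00216743,  0.42725423, -0.65138765,  1.63504558,  0.27763465,
        1.16931241, -2.12420791]), 'qd': array([-0.00302163,  0.00722985,  0.00226652,  0.01290124, -0.00178079,
       -0.00273353, -0.00317894]), 'joint_torque': array([ 7.15285214e-02, -4.61373496e+01, -7.63006747e+00, -2.84290624e+01,
        3.00158293e-02, -9.57771786e-02,  2.51858553e-03]), 'position': array([0.5576496 , 0.28785771, 0.10518883]), 'tool_rot': array([-3.12983797, -0.25917483, -0.00622123]), 'ft_force': array([-0.32277145, -0.19656365, -0.33400263]), 'torque': array([-0.0227783 ,  0.04484233,  0.00062091]), 'grip_force': 0.0, 'grip_width': 0.006300631707409781}
```

```bash
python3 -m crank '[[0,0,0.02,-0.08,0],[0,0,0.02,-0.14,0],[0,0,0.02,-0.17,0],[0,0,0.02,-0.19,0],[0,0,0.02,-0.21,0]]'
python3 -m crank '[[0,0,0,-0.02,0],[0,0,0,-0.02,0],[0,0,0,-0.02,0],[0,0,0,-0.02,0]]'
```

```text
time: 3.82
position: [0.5553, 0.2911, 0.0606]
tool_rot: [3.13, 0.26, -0.003]
ft_force: [-2.9, -1.0, 7.5]
grip_width: 0.005
grip_force: 3.1
time: 4.32
position: [0.5554, 0.2911, 0.0592]
tool_rot: [3.129, 0.26, -0.002]
ft_force: [-8.0, -4.6, 18.8]
grip_width: 0.004
grip_force: 9.5
```

```bash
python3 -m crank '[[0,0,0,0.2,0],[0,-0.25,-0.04,0.22,0],[0,-0.5,-0.08,0.22,0],[0,-0.84,-0.13,0.22,0],[0,-0.84,-0.13,0.22,0]]'
python3 -m crank '[[0,0,0,0,0],[0,0,0,0,0],[0,0,0,0,0]]'
python3 - <<'E'
from h import *
import cv2
s=get_state();print(s['joint_positions'])
a=get_image("scene")[180:280,370:470,::-1]
cv2.imwrite("pics/p2.png",cv2.resize(a,(600,600),interpolation=2))
E
```

```text
time: 4.95
position: [0.3837, 0.2638, 0.0993]
tool_rot: [3.126, 0.264, -0.003]
ft_force: [0.5, 1.0, 0.1]
grip_width: 0.004
grip_force: 0.0
time: 5.32
position: [0.3891, 0.2656, 0.1006]
tool_rot: [-3.13, -0.258, 0.001]
ft_force: [-0.2, -0.2, 0.6]
grip_width: 0.001
grip_force: 0.0
[ 0.08066066  0.08850462 -0.75634654  2.00640246  0.06780536  1.0715006
 -2.11220998]
```

View pics/p2.png

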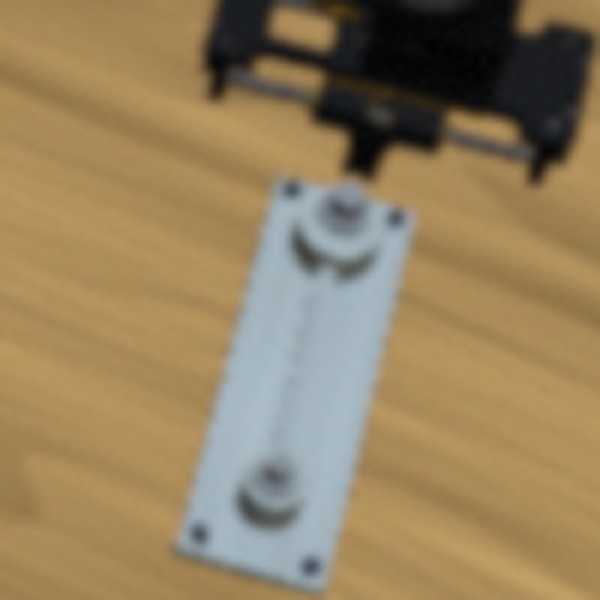

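Picture: the fingertips at (362,172) are on line with the big pin at (345,210), and the small pin at (273,475) now looks seated.

```bash
python3 -m crank '[[0,0,0,-0.06,0],[0,0,0,-0.12,0],[0,0,0,-0.15,0],[0,0,0,-0.17,0],[0,0,0,-0.19,0]]'
python3 -m crank '[[0,0,0,-0.02,0],[0,0,0,-0.02,0],[0,0,0,-0.02,0],[0,0,0,-0.02,0]]'
```

```text
time: 6.0
position: [0.3876, 0.2649, 0.0627]
tool_rot: [3.13, 0.26, -0.002]
ft_force: [-2.7, -2.7, 6.4]
grip_width: 0.009
grip_force: 3.1
time: 6.5
position: [0.3876, 0.2649, 0.0593]
tool_rot: [3.129, 0.26, -0.002]
ft_force: [-5.3, -3.8, 9.9]
grip_width: 0.002
grip_force: 5.0
```

```bash
python3 -m crank '[[0,0,0,-0.015,0],[0,0,0,-0.015,0],[0,0,0,-0.015,0]]'
python3 -m crank '[[0,0,0,0.3,0],[0,0.2,0,0.6,0],[0.6,0.5,-0.3,0.7,0],[0.6,0.8,-0.6,0.7,0],[0.6,0.8,-0.9,0.7,0]]'
python3 -m crank '[[0.6,0,-1,0,0],[0.6,0,-1,0,0],[0.6,0,-1,0,0],[0.6,0,-1,0,0]]'
python3 -m crank '[[0.6,-0.4,-0.9,0,0],[0.6,-0.4,-0.9,0,0],[0.6,-0.4,-0.9,0,0],[0.6,-0.4,-0.9,0,0]]'
```

```text
time: 6.88
position: [0.3877, 0.2651, 0.059]
tool_rot: [3.127, 0.26, -0.002]
ft_force: [-12.2, -8.5, 33.6]
grip_width: 0.003
grip_force: 17.1
time: 7.5
position: [0.5359, 0.1224, 0.1945]
tool_rot: [-3.13, -0.262, -0.003]
ft_force: [0.8, 0.6, -0.7]
grip_width: 0.261
grip_force: 0.0
time: 8.0
position: [0.5331, -0.0832, 0.1936]
tool_rot: [3.13, 0.246, -0.001]
ft_force: [0.6, 0.7, 1.1]
grip_width: 0.588
grip_force: 0.0
time: 8.5
position: [0.4513, -0.2614, 0.1938]
tool_rot: [3.13, 0.248, -0.002]
ft_force: [-0.1, 0.8, -0.4]
grip_width: 0.6
grip_force: 0.0
```

```bash
python3 -m crank '[[0.6,0.09,-0.07,-0.2,0],[0.6,0.09,-0.07,-0.5,0],[0.6,0.09,-0.07,-0.6,0],[0.6,0.09,-0.07,-0.6,0],[0.6,0.09,-0.07,-0.6,0]]'
python3 - <<'E'
from h import *
import cv2
s=get_state();print(s['position'],s['tool_rot'],s['joint_positions'])
a=get_image("scene")[140:220,230:310,::-1];b=get_image("top")[165:245,330:410,::-1]
cv2.imwrite("pics/p3.png",cv2.resize(np.hstack([a,b]),(800,400),interpolation=2))
E
```

```text
time: 9.12
position: [0.4732, -0.2705, 0.0753]
tool_rot: [3.13, 0.262, 0.003]
ft_force: [0.0, -0.3, 0.3]
grip_width: 0.597
grip_force: 0.0
[ 0.47319586 -0.27054211  0.0752648 ] [3.12962589 0.26183201 0.0032858 ] [ 0.73492703  0.23629088 -0.29517582  1.87627637  0.07894759  1.03792569
 -0.99636645]
```

View pics/p3.png

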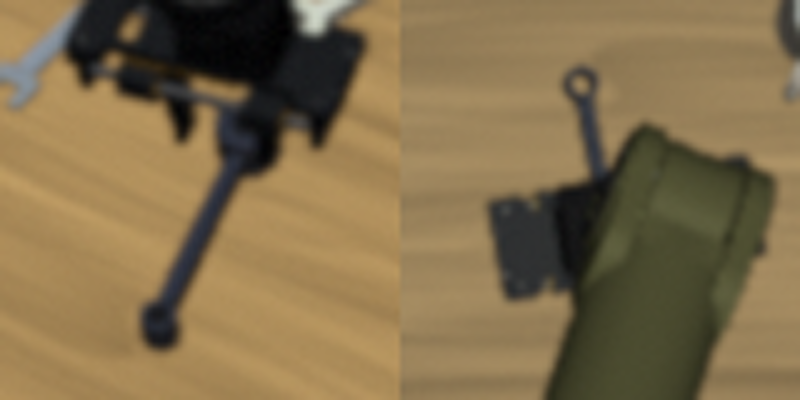

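Picture: the fingers straddle the arm near the big end, so I'll descend.

```bash
python3 -m crank '[[0.6,-0.013,-0.027,-0.1,0],[0.6,-0.013,-0.027,-0.2,0],[0.6,-0.013,-0.027,-0.28,0],[0.6,-0.013,-0.027,-0.33,0],[0.6,-0.013,-0.027,-0.345,0]]'
python3 -m crank '[[0.6,0,0,0,0],[0.6,0,0,0,0]]'
```

```text
time: 9.85
position: [0.4691, -0.2762, 0.0047]
tool_rot: [-3.131, -0.26, 0.0]
ft_force: [-0.4, 0.2, -0.9]
grip_width: 0.603
grip_force: 0.0
time: 10.1
position: [0.4696, -0.2766, 0.0056]
tool_rot: [3.13, 0.26, 0.001]
ft_force: [-0.8, -0.4, 0.3]
grip_width: 0.599
grip_force: 0.0
```

```bash
python3 -m crank '[[0.3,0,0,0,0],[0.1,0,0,0,0],[0,0,0,0,0],[0,0,0,0,0],[0,0,0,0,0]]' 45
python3 -m crank '[[0,0,0,0,0],[0,0,0,0,0],[0,0,0,0,0]]'
python3 -m crank '[[0,0,0,0.05,0],[0,0,0,0.12,0],[0,0,0,0.25,0],[0,0,0,0.4,0],[0,0,0,0.5,0]]'
python3 -m crank '[[0,0,0,0,0],[0,0,0,0,0],[0,0,0,0,0]]'
python3 - <<'E'
from h import *
import cv2
s=get_state();print(s['torque'])
a=get_image("scene")[110:220,210:320,::-1];b=get_image("top")[165:245,330:410,::-1]
cv2.imwrite("pics/p4.png",np.hstack([cv2.resize(a,(400,400),interpolation=2),cv2.resize(b,(400,400),interpolation=2)]))
E
```

```text
time: 10.72
position: [0.4692, -0.2772, 0.005]
tool_rot: [3.13, 0.259, 0.001]
ft_force: [-0.1, -2.2, -1.5]
grip_width: 0.159
grip_force: 45.0
time: 11.1
position: [0.4691, -0.2768, 0.005]
tool_rot: [3.13, 0.259, 0.0]
ft_force: [1.4, -3.4, -1.4]
grip_width: 0.155
grip_force: 45.0
time: 11.72
position: [0.4694, -0.2757, 0.1069]
tool_rot: [3.13, 0.261, 0.002]
ft_force: [1.0, -0.4, -6.7]
grip_width: 0.156
grip_force: 45.0
time: 12.1
position: [0.4681, -0.2757, 0.1036]
tool_rot: [-3.129, -0.26, 0.003]
ft_force: [0.1, -0.3, -6.2]
grip_width: 0.156
grip_force: 45.0
[-0.05519092  0.01265744 -0.01225559]
```

View pics/p4.png

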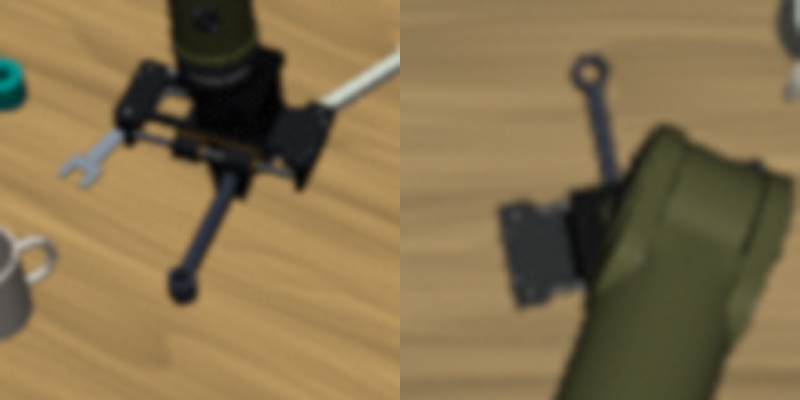

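Picture: the lever is gripped and raised, and it looks level. Next is the carry to the fixture.

```bash
python3 -m crank '[[0,0.05,0.1,0.15,0],[0,0.13,0.25,0.3,0],[0,0.22,0.43,0.4,0],[0,0.31,0.62,0.4,0],[0,0.4,0.8,0.4,0]]'
python3 -m crank '[[0,0,0.2,0,0],[0,0,0.4,0,0],[0,0,0.6,0,0],[0,0,0.8,0,0],[0,0,1,0,0]]'
python3 -m crank '[[0,-0.11,0.2,0,0],[0,-0.24,0.4,0,0],[0,-0.38,0.62,0,0],[0,-0.5,0.82,0,0],[0,-0.58,0.94,0,-0.001]]'
python3 -m crank '[[0,0,0,0,0],[0,0,0,0,0],[0,0,0,0,0],[0,0,0,0,0]]'
```

```text
time: 12.82
position: [0.5494, -0.115, 0.1848]
tool_rot: [-3.131, -0.26, 0.0]
ft_force: [0.9, 0.2, -6.9]
grip_width: 0.156
grip_force: 45.0
time: 13.45
position: [0.5487, 0.0847, 0.1844]
tool_rot: [3.131, 0.259, -0.001]
ft_force: [0.3, 0.2, -6.7]
grip_width: 0.156
grip_force: 45.0
time: 14.08
position: [0.4309, 0.2742, 0.1847]
tool_rot: [-3.131, -0.255, 0.001]
ft_force: [0.5, -0.4, -6.5]
grip_width: 0.16
grip_force: 45.0
time: 14.58
position: [0.4336, 0.2708, 0.1848]
tool_rot: [3.132, 0.247, -0.0]
ft_force: [0.6, 0.3, -6.7]
grip_width: 0.154
grip_force: 45.0
```

```bash
python3 -m crank '[[0,-0.005,0.008,-0.07,0],[0,-0.005,0.008,-0.16,0],[0,-0.005,0.008,-0.25,0],[0,-0.005,0.008,-0.32,0],[0,-0.005,0.008,-0.35,0]]'
python3 -m crank '[[0,0,0,0,0],[0,0,0,0,0],[0,0,0,0,0],[0,0,0,0,0]]'
python3 - <<'E'
from h import *
import cv2
s=get_state();print(s['torque'],s['position'])
a=get_image("scene")[175:285,370:480,::-1];b=get_image("top")[165:255,190:280,::-1]
cv2.imwrite("pics/p5.png",np.hstack([cv2.resize(a,(440,440),interpolation=2),cv2.resize(b,(360,360),interpolation=2) if 0 else cv2.copyMakeBorder(cv2.resize(b,(360,360),interpolation=2),0,80,0,0,0)]))
E
```

```text
time: 15.2
position: [0.4314, 0.2729, 0.1135]
tool_rot: [3.131, 0.25, -0.003]
ft_force: [-0.5, 0.3, -6.2]
grip_width: 0.158
grip_force: 45.0
time: 15.7
position: [0.4323, 0.2734, 0.1154]
tool_rot: [-3.132, -0.25, -0.001]
ft_force: [-0.1, -0.5, -6.9]
grip_width: 0.153
grip_force: 45.0
[ 0.04730812 -0.00906965  0.0114312 ] [0.43230469 0.27335117 0.11535538]
```

View pics/p5.png

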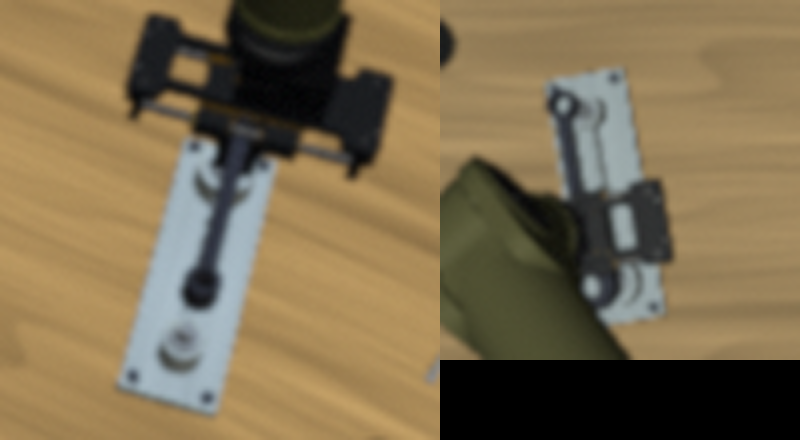

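Picture: the lever hangs over the fixture. Ring centres are at (599,287) and (563,104) in the top crop, and the eye is at (201,284) in the scene crop. I'll check these against the pins camera by camera.

Run:
```python
from h import *
B=cr("top",(159,287),190,165,4,.146);S=cr("top",(123,104),190,165,4,.138);E=cr("scene",(201,282),370,175,4,.138)
print(B-[.3886,.264],S-[.5565,.2904],np.linalg.norm(S-B),E-[.5566,.2955])
s=get_state();print(abs(s['qd']).max())
```

```text
[-0.00134248 -0.0091437 ] [-0.00110546 -0.00172061] 0.17150527240968247 [ 0.00249504 -0.00156683]
0.0028049764291005544
```

The big end reads −9 mm in y, perhaps because the arm partly hides it, so I'll enlarge it.

Run:
```python
from h import *
import cv2
b=get_image("top")[180:250,200:270,::-1]
cv2.imwrite("pics/p6.png",cv2.resize(cv2.convertScaleAbs(b,alpha=1.3),(560,560),interpolation=2))
```

```text
(no output)
```

View pics/p6.png

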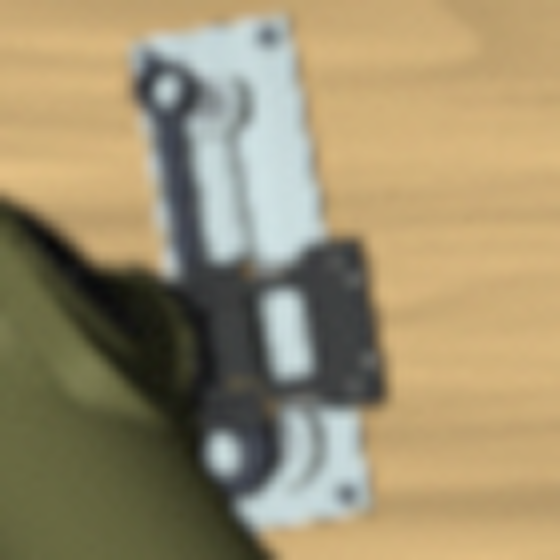

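Here the big ring's right edge is at x≈276 and its bottom at y≈495, putting its centre near (223,448). The eye is at (167,91).

Run:
```python
from h import *
B=cr("top",(223,448),200,180,8,.146);S=cr("top",(167,91),200,180,8,.138)
print(B-[.3886,.264],S-[.5565,.2904],np.linalg.norm(S-B),np.arctan2(*(S-B)[::-1]))
```

```text
[ 0.00172197 -0.00210308] [-0.00226151 -0.00194484] 0.1660541055092746 0.16062708164795345
```

Both ends are within about 3 mm of their pins, and the arm is still.

```bash
python3 -m crank '[[0,0,0,0,0],[0,0,0,0,0],[0,0,0,0,0]]'; python3 -c "
from bench import *
print(close_job())"
```

```text
time: 16.23
position: [0.4321, 0.2733, 0.1149]
tool_rot: [3.132, 0.25, -0.0]
ft_force: [0.7, 0.2, -6.6]
grip_width: 0.155
grip_force: 45.0
the job is handed in; nothing more can be done
None
```

I handed the job in at 16.2 s, with no verdict returned: both pins are pressed home, and the lever is held still over the fixture, both ends within about 3 mm of their pins by the cameras, with about 5 cm of air below.

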